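Hold the amber reference cell in the light path

ROBOT

A 6-joint arm with a two-finger parallel gripper is mounted at the origin on the work surface; the furniture and walls round the work are solid. World frame = base frame: x ahead of the robot, y to its left, z up, the work surface at z = 0. Lengths are in mm, angles in rad, forces in N, time in s.
With the tool pointing down it reaches from about 300 to 775 mm from the base axis. Payload 14.6 kg.
Tool frame: the origin (TCP) lies on the centre line of the jaws, within the pads' length; the fingertips stand 8 mm ahead of it and the grasp point (between the pads) lies 11 mm behind it; z points along the fingers, y is the line along which they close (so a half turn about z gives the same grasp; the last joint's range is limited). The gripper opens to 94 mm and grips with 3 to 60 N. Pads are 16 mm wide; open, the fingers measure 119 mm over their backs; the gripper's body (75 mm by 177 mm) begins 78 mm behind the grasp point.
Start: joints at [1.061, 0.3, 1.521, -0, 1.321, -0.067], TCP at [235.655, 496.946, 179.046] pointing down, gripper open.
Joint ranges: [-3.03, 3.03], [-0.79, 2.21], [0.23, 2.52], [-1.04, 4.18], [0, 3.07], [-2.55, 2.55]. Speed limits (rad/s): [2.22, 2.22, 2.57, 3.14, 3.14, 3.14].

INTERFACE

Orientations are given as [roll, pitch, yaw] about the fixed x, y, z axes, in that order (R = Rz(yaw) Ry(pitch) Rx(roll)).
In Python, from cell import manip gives the robot as it stands.
- The arm moves only by the tool jog_arm, never from a script. Its argument "rows" is one flat list of numbers, 7 for each row, row after row: the shift along the world's x, y, z in cm, then the turn, a rotation vector about the world's x, y, z in rad, then the closure, from 0 (fully open) to 1 (shut). In form: [dx, dy, dz, rx, ry, rz, fingers, dx, dy, dz, rx, ry, rz, fingers, ...]. A call has 1 to 20 rows; each row shifts and turns the commanded pose from where the row before left it; what a row does not reach is not made up. A row lasts 1/12 s, in which the tool goes at most 41.7 mm and 7.16 degrees, less where a joint would pass 70% of its speed; a pose out of reach is approached as far as the arm can. A call with a gripper value outside its range is refused whole. The fingers move at their own pace and stop on an object; "newtons" is the grip in N (left out, the last holds). Time passes only in rows, so rows that do not move let the fingers close. It gives the time, the measured TCP pose, the force, the opening and the grip force at its end, in the units of the state.
- manip.read_state(): the state, without advancing time (a new reading comes with each control period).
- manip.camera(name): name is "scene" or "top" or "wrist"; returns (picture, depth): 480x640x3 uint8, blue, green, red; 480x640 float32, mm along the optical axis (not along the pixel's ray), 0 where there is no reading.
- manip.camera_model(name): a dict with "K" (3x3 intrinsics, pixels), "R" (3x3) and "t" (3): a world point X has camera coordinates R X + t. Camera axes: x right, y down, z forward; pixel columns grow to the right and rows downward; lengths in mm; the calibration is good to about 2 mm. A picture is of the moment at which its call begins: read the wrist's pose just before it. camera_model takes no time and is no camera call; for the wrist camera it gives the pose at the moment of the call.
- manip.sign_off(): hands the job in; it is judged then, once.
The state is a dict: "clock": time; "joints": joint angles; "qd": joint speeds; "effort": joint torques, N m; "eef_pos": TCP position; "eef_rot": TCP orientation; "wrist_force": force on the tool from outside, world axes, zero at the start; "moment": the same for the moment, N m; "finger_gap": finger opening in mm; "finger_force": force on a finger pad.
Only numpy, scipy, OpenCV 4.12 (cv2) and the standard library are available. Lean on these libraries where they do the work, as an engineer would, in place of code of your own. Each camera call takes 0.05 s, during which the arm holds its last target. There are 200 camera calls.

TASK

A jar of red paint has been left standing in the light path of the colour checker: set it down upright on the blue mat, well inside its edges. Then take the amber glass cell out of the rack by its two white frosted faces only (fingers never on its clear faces) and hold it upright midway between the checker's lamp and sensor, clear of the checker, so that the light would go squarely in through one clear face and out of the other, across the middle of the cell's width and through its lower half. Finish while still holding it there; leave the blue cell in the rack, and the ochre and green jars, where they are.

Things in the scene. Friction and masses are not known exactly. Their poses are not given: they have to be found in the camera images.
- red_jar: jar of red paint with a white lid, upright, 52 mm diameter, 66 mm tall, 0.11 kg; origin at the centre of its underside, z up. It starts on the checker's bed between lamp and sensor
- blue_mat: square blue plastic mat fixed on the bench, 88 x 88 x 4 mm; origin at the centre of its underside, so its top is 4 mm above the origin. A fixed bench vice, about 150 mm tall, stands just beyond it (around x 0.55, y 0.18), between the gripper's start and the checker: pass well above it; a radio 0.25 m tall stands nearer the robot (x below 0.32)
- checker: colour checker fixed to the bench; origin at the centre of its underside, z up. Aluminium bed 60 (own x) x 176 (own y) mm, top at 12 mm. Black ribbed lamp housing at own +y, grey sensor housing at own -y, each 44 (x) x 30 (y) mm, top at 96 mm; inner faces 112 mm apart, lens rings 3 mm proud. The light path runs level along own y from lamp to sensor at 62 mm height; open to +x, -x and above
- beam_mid (a point): middle of the checker's light path, midway between lamp and sensor, on the checker's own z axis 62 mm above its origin; axes as the checker's (y along the light)
- rack: grey rack fixed to the bench, 60 (own x) x 124 (own y) x 20 mm; origin at the centre of its underside. Two pockets 10 mm deep at own y = +30 and -30 mm, 3 mm wider than the cells; one cell stands in each, and its frosted faces look to the rack's own +x and -x
- amber_cell: solid amber glass cell, 30 (own x) x 26 (own y) x 80 mm, 0.11 kg, upright; origin at the centre of its underside, z up. Its own +x and -x faces (30 mm apart, 26 mm wide, full height) are white and frosted: grip these. Its own +y and -y faces (26 mm apart) are clear amber: fingers must not touch them. In the rack its lowest 10 mm are inside the pocket
- amber_window (a point): point on the amber cell's axis 27 mm above its underside, where the light should cross; axes as the cell's
- amber_cell_clear_a: clear face of the amber cell at own +y, 20 mm wide between the frosted plates, 80 mm tall; origin and axes those of the cell
- amber_cell_clear_b: clear face of the amber cell at own -y, the same; origin and axes those of the cell
- blue_cell: blue glass cell of the same shape in the other pocket, bystander; origin at the centre of its underside
- jar_ochre: jar of ochre paint with a white lid, 48 mm diameter, 62 mm tall, bystander on the bench; origin at the centre of its underside
- jar_green: jar of green paint with a white lid, 48 mm diameter, 58 mm tall, bystander on the bench; origin at the centre of its underside
Things that resemble listed ones, but are neither listed nor needed, are in the scene too. Leave any pink look-alike of the red_jar alone.

How it is judged:
By the outcome, as a careful person would: the job done as asked, in the order asked, and still so for the second after the job is handed in, while the arm keeps its last pose, push and grip.
It also fails if it takes over 56 s, if anything falls off the work surface, if the arm or the gripper's body presses on something with over 40 N, if the wrist force passes 120 N, or if a joint passes its speed limit or range.

## Working session

There is one attempt and no reset: what is moved stays moved. The work goes in short steps, Python scripts to look and compute and a tool call to move; the robot and the scene stay as the last step left them, time stands still between calls to the robot, and variables do not carry over. Pictures are saved under pics/ and viewed, at most 10 in all, crops included, and the job is handed in when it is done.

Besides the shell and the picture viewer there is one more tool, called after "Request:" as name(argument=value, ...) on one line, values as JSON. jog_arm: Moves the arm, as the interface text tells. Its arguments: {"type":"object","properties":{"rows":{"type":"array"},"newtons":{"type":"number"}},"required":["rows"]}

```bash
mkdir -p pics; cat > h.py <<'E'
import numpy as np, cv2
from cell import manip
def grab(n):
    m=manip.camera_model(n); im,d=manip.camera(n); return im,d,m
def pts(d,m):
    K,R,t=[np.array(m[k],float) for k in("K","R","t")]
    v,u=np.mgrid[0:480,0:640]
    c=np.stack([(u-K[0,2])/K[0,0]*d,(v-K[1,2])/K[1,1]*d,d],-1)
    return (c-t)@R
E
python3 - <<'E'
from h import *
for n in("scene","top"):
    im,d,m=grab(n); cv2.imwrite(f"pics/{n}.png",im); np.savez(f"pics/{n}.npz",im=im,d=d,**{k:np.array(m[k]) for k in("K","R","t")})
    print(n,np.round(-np.array(m["R"]).T@np.array(m["t"])))
print(manip.read_state())
E
```

```text
scene [  30. -788.  990.]
top [ 323.  -93. 1312.]
{'clock': 0.1, 'joints': array([ 1.06141902e+00,  3.00415622e-01,  1.52153059e+00, -4.05630982e-05,
        1.32066943e+00, -6.65856387e-02]), 'qd': array([-0.00030122,  0.00048284, -0.00067146,  0.000565  ,  0.00124904,
        0.00183116]), 'effort': array([ 1.99535112e-03, -5.32645512e+01, -3.53280544e+01,  7.10531906e-02,
        2.35559227e-02, -5.98373276e-05]), 'eef_pos': array([235.53373162, 496.72665558, 178.53812364]), 'eef_rot': array([-3.14056931e+00, -2.88629180e-05,  2.69881103e+00]), 'wrist_force': array([-0.31620158,  0.64162731,  0.89298282]), 'moment': array([-0.01194597, -0.00915385, -0.0322868 ]), 'finger_force': 0.0, 'finger_gap': 93.9246251519387}
```

View pics/scene.png

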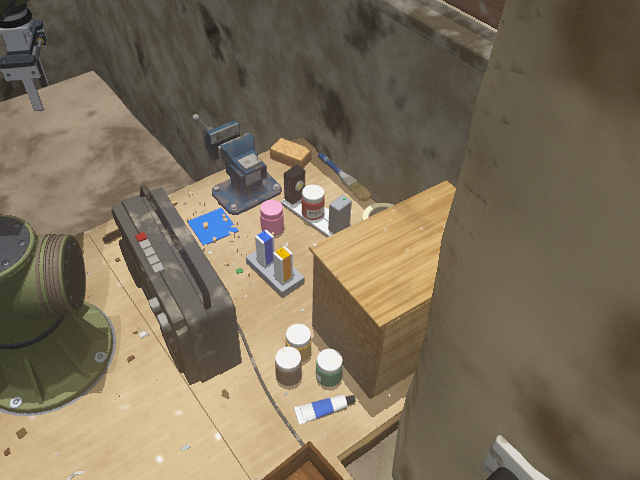

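View pics/top.png

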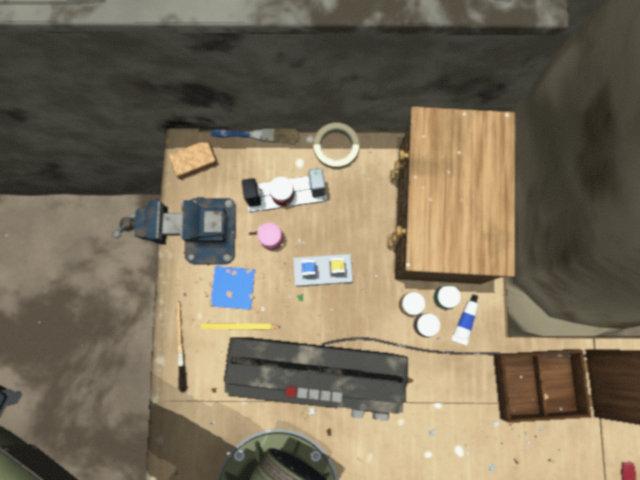

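The scene view shows these candidates:
- **Red jar:** the red jar with a white lid stands between the lamp and sensor at scene (313,202), top (282,190). The pink look-alike is at scene (272,218), top (270,236), and I'll leave it alone. I choose the first.
- **Amber cell:** scene (284,263), top (338,267). The blue cell is at scene (265,248), top (309,268).
- **Mat:** top (232,288).

Next I'll measure these and check them in a close crop.

```bash
cat > m.py <<'E'
from h import *
def rect(P,sel,name):
    q=P[sel][:,:2].astype(np.float32); 
    if len(q)<5: print(name,len(q));return
    r=cv2.minAreaRect(q); z=P[sel][:,2]
    print(name,len(q),"c",np.round(r[0],1),"sz",np.round(r[1],1),"ang",round(r[2],1),"med",np.round(np.median(q,0),1),"z",np.round(np.percentile(z,[5,50,95]),1))
for n in("top","scene"):
    f=np.load(f"pics/{n}.npz"); im=f["im"];P=pts(f["d"],f); hsv=cv2.cvtColor(im,cv2.COLOR_BGR2HSV).astype(int)
    H,S,V=hsv[...,0],hsv[...,1],hsv[...,2]; Z=P[...,2]
    box=lambda x0,x1,y0,y1:(P[...,0]>x0)&(P[...,0]<x1)&(P[...,1]>y0)&(P[...,1]<y1)
    if n=="top":
        for uv in [(282,190),(270,236),(309,268),(338,267),(232,288),(250,192),(317,181),(215,222),(413,303),(448,296),(428,324),(460,190),(255,196),(300,262)]: print(uv,np.round(P[uv[1],uv[0]],1))
        c=P[190,282]; 
    near=(np.hypot(P[...,0]-c[0],P[...,1]-c[1])<140)
    blue=(H>100)&(H<125)&(S>130)
    rect(P,blue&(Z<12)&(Z>-5)&box(300,560,50,400),"mat")
    rect(P,near&(Z>70)&(Z<84)&(S<60)&(V>150),"lid")
    rect(P,near&(Z>88)&(Z<104)&(V<90),"lamp")
    rect(P,near&(Z>88)&(Z<104)&(V>=90),"sensor")
    r=P[267,325] if n=="top" else r
    nr=(np.hypot(P[...,0]-r[0],P[...,1]-r[1])<80)
    rect(P,nr&(Z>14)&(Z<25),"rack")
    rect(P,nr&(Z>80)&(Z<100)&(H>15)&(H<35)&(S>100),"amber")
    rect(P,nr&(Z>80)&(Z<100)&blue,"bluecell")
    rect(P,nr&(Z>83)&(Z<100),"cells")
f=np.load("pics/scene.npz");cv2.imwrite("pics/crop.png",cv2.resize(f["im"][130:310,180:380],None,fx=3.2,fy=3.2,interpolation=2))
E
python3 m.py
```

```text
(282, 190) [625.8  -6.2  80.8]
(270, 236) [529.6  18.3  67.9]
(309, 268) [460.1 -64.8  89.2]
(338, 267) [ 462.5 -124.1   89.3]
(232, 288) [425.1 104.3   4.3]
(250, 192) [618.   59.5  93.6]
(317, 181) [641.9 -79.9  95.7]
(215, 222) [550.2 126.5 113.7]
(413, 303) [ 391.4 -280.    63.4]
(448, 296) [ 406.4 -353.4   60.9]
(428, 324) [ 348.7 -310.4   60.8]
(460, 190) [ 589.3 -344.8  236.2]
(255, 196) [609.5  48.9  93.9]
(300, 262) [480.8 -43.6  20.2]
mat 1287 c [426.6 103.3] sz [83.  83.4] ang 85.1 med [425.4 102.3] z [-0.3  4.1  8.2]
lid 463 c [ 6.013e+02 -4.000e-01] sz [ 80.7 167.7] ang 55.2 med [630.   -1.8] z [71.7 78.2 81.8]
lamp 273 c [621.8  28.7] sz [ 69.8 210.5] ang 20.5 med [622.3  61.3] z [ 91.2  96.1 100.6]
sensor 355 c [630.4  19.4] sz [ 56.4 229.4] ang 13.3 med [644.6 -73.7] z [ 90.9  95.9 100.3]
rack 1064 c [465.1 -91.4] sz [ 60.7 124.4] ang 4.5 med [459.6 -91.2] z [16.  20.1 23.9]
amber 96 c [ 467.5 -121.9] sz [15.3 24.7] ang 1.9 med [ 466.9 -122. ] z [85.9 89.8 93.7]
bluecell 73 c [463.1 -63.1] sz [13.7 22.3] ang 7.8 med [462.6 -62.6] z [85.1 89.2 92.9]
cells 375 c [464.7 -91.5] sz [30.2 85.7] ang 4.3 med [464.3 -75. ] z [85.7 89.6 93.7]
mat 951 c [423.4 103.7] sz [91.9 88.1] ang 85.8 med [422.  102.4] z [-0.3  3.1  6.6]
lid 272 c [622.5   6.6] sz [49.7 68.3] ang 33.9 med [626.6  -2.9] z [73.8 76.9 80.3]
lamp 210 c [595.4  77.7] sz [ 46.9 108.2] ang 55.0 med [618.3  61.7] z [89.6 94.2 98.4]
sensor 261 c [625.5  17.6] sz [ 69.  232.3] ang 18.1 med [640.5 -78.2] z [89.3 94.2 98.2]
rack 747 c [461.6 -91.3] sz [ 63.4 129.9] ang 4.9 med [ 447.5 -112. ] z [15.5 18.9 22.9]
amber 103 c [ 463.5 -121.3] sz [21.2 28. ] ang 6.6 med [ 464.5 -121.9] z [84.5 88.3 90.6]
bluecell 79 c [460.1 -61.6] sz [26.8 18.6] ang 87.3 med [460.2 -60.8] z [85.6 88.3 91.2]
cells 356 c [462.1 -90.8] sz [32.2 90.4] ang 3.9 med [ 461.9 -108.7] z [84.1 88.1 91.2]
```

View pics/crop.png

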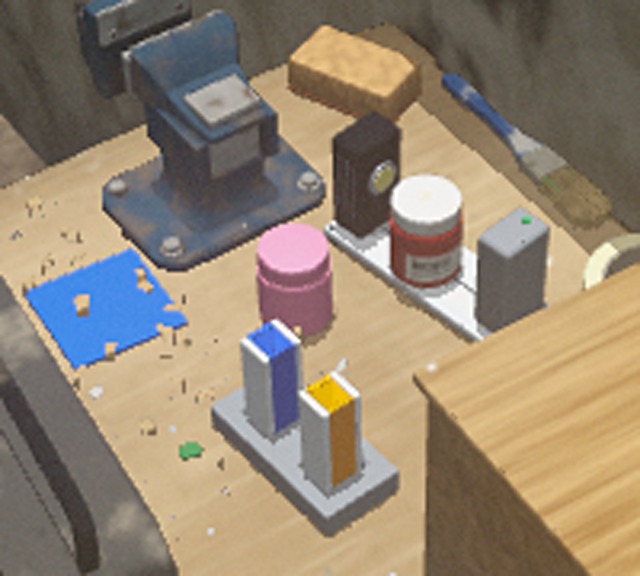

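The crop confirms the choice. The red jar with the label and white lid sits on the checker bed at crop (427,230), the pink look-alike is separate at (293,280), and the amber cell is the front right one at (330,430). I'll rise and go high over the vice to above the checker.

Request:
jog_arm(rows=[0,0,4,0,0,0,0,0,0,4,0,0,0,0,0,0,4,0,0,0,0,0,0,3,0,0,0,0,2.47,-3.13,0,0,0,-0.06,0,2.47,-3.13,0,0,0,-0.06,0,2.47,-3.13,0,0,0,-0.06,0,2.47,-3.13,0,0,0,-0.06,0,2.47,-3.13,0,0,0,-0.06,0,2.47,-3.13,0,0,0,-0.06,0,2.47,-3.13,0,0,0,-0.06,0,2.47,-3.13,0,0,0,-0.06,0,2.47,-3.13,0,0,0,-0.06,0,2.47,-3.13,0,0,0,-0.06,0,2.47,-3.13,0,0,0,-0.06,0,2.47,-3.13,0,0,0,-0.06,0,2.47,-3.13,0,0,0,-0.06,0,2.47,-3.13,0,0,0,-0.06,0,2.47,-3.13,0,0,0,-0.06,0,2.47,-3.13,0,0,0,-0.06,0], newtons=25)

```text
clock: 1.77
eef_pos: [631.6, -5.7, 328.7]
eef_rot: [-3.141, -0.0, 1.736]
wrist_force: [0.0, 1.7, 0.8]
finger_gap: 94.0
finger_force: 0.0
```

```bash
python3 - <<'E'
from h import *
s=manip.read_state();print(s["clock"],s["eef_pos"],s["eef_rot"],s["joints"])
im,d,m=grab("wrist");print(np.round(-np.array(m["R"]).T@np.array(m["t"])))
cv2.imwrite("pics/w1.png",im);np.savez("pics/w1.npz",im=im,d=d,**{k:np.array(m[k]) for k in("K","R","t")})
E
```

```text
1.7667 [631.64967338  -5.73074298 328.66681957] [-3.14106023e+00 -1.43592212e-04  1.73566832e+00] [-6.70541876e-02  4.43217099e-01  9.89041489e-01  1.75369984e-05
  1.70988524e+00 -2.31923795e-01]
[618.  76. 534.]
```

View pics/w1.png

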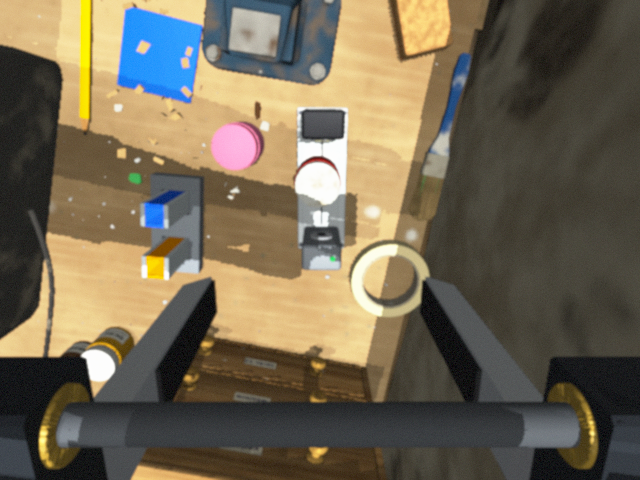

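The wrist view shows the checker at (322,190): lamp top (323,125), lid (318,180), sensor top (322,257). The pink jar is at (237,147), the mat at (160,55), the blue cell at (157,213) and the amber cell at (157,264). I'll measure from these by rays onto planes.

```bash
cat >> h.py <<'E'
def load(n): return np.load(f"pics/{n}.npz")
def ray(m,uv,z):
    K,R,t=[np.array(m[k],float) for k in("K","R","t")]
    uv=np.atleast_2d(uv).astype(float); r=np.c_[uv,np.ones(len(uv))]@np.linalg.inv(K).T@R; c=-R.T@t
    return (c+r*((z-c[2])/r[:,2])[:,None])[:,:2]
def mr(m,mask,z,name,seed=None):
    mask=mask.astype(np.uint8); n,l,st,ce=cv2.connectedComponentsWithStats(mask)
    if n<2: print(name,"none");return
    k=1+np.argmax(st[1:,4]); c=max(cv2.findContours((l==k).astype(np.uint8),0,1)[0],key=len)[:,0]
    q=ray(m,c,z).astype(np.float32); r=cv2.minAreaRect(q); e=cv2.minEnclosingCircle(q)
    print(name,"px",np.round(ce[k],1),"rect",np.round(r[0],1),np.round(r[1],1),round(r[2],2),"circ",np.round(e[0],1),round(e[1],1))
def win(a,x0,x1,y0,y1):
    o=np.zeros(a.shape,bool);o[y0:y1,x0:x1]=a[y0:y1,x0:x1];return o
E
cat > m2.py <<'E'
from h import *
import sys
f=load("w1");im=f["im"];d=f["d"];P=pts(d,f);Z=P[...,2]
hsv=cv2.cvtColor(im,cv2.COLOR_BGR2HSV).astype(int);H,S,V=hsv[...,0],hsv[...,1],hsv[...,2]
for uv in [(323,125),(318,180),(322,257),(305,220),(345,150),(160,55),(157,264),(270,60)]:print(uv,np.round(P[uv[1],uv[0]],1),hsv[uv[1],uv[0]])
mr(f,win((H>100)&(H<125)&(S>130),100,215,0,115),4,"mat")
mr(f,win((Z>88)&(Z<104),290,360,95,150),96,"lamp")
mr(f,win((Z>88)&(Z<104),290,360,215,280),96,"sensor")
mr(f,win((Z>70)&(Z<86)&(S<60),285,355,150,208),78,"lid")
mr(f,win((Z>5)&(Z<100),285,360,95,280),12,"bed+")
mr(f,win((Z>84)&(Z<97),120,210,235,290),90,"ambertop")
mr(f,win((Z>84)&(Z<97),120,210,180,234),90,"bluetop")
mr(f,win((Z>12)&(Z<100),120,215,165,280),20,"rack")
cv2.imwrite("pics/w1c.png",cv2.resize(im[95:285,125:365],None,fx=3.3,fy=3.1,interpolation=2))
E
python3 m2.py
```

```text
(323, 125) [625.1  61.6  95.8] [108  14  89]
(318, 180) [629.6   3.6  78.7] [ 28  12 249]
(322, 257) [647.3 -76.7  95. ] [101  12 228]
(305, 220) [623.4 -60.   11.9] [ 90  14 147]
(345, 150) [657.6  34.4  12.7] [ 80   3 250]
(160, 55) [426.9 105.5   2.7] [104 214 253]
(157, 264) [ 467.6 -116.8   89.2] [ 25 255 251]
(270, 60) [565.8 112.3 103.5] [13 18 98]
mat px [158.1  53.4] rect [426.5 104.7] [86.1 87.1] 85.29 circ [426.2 105. ] 59.7
lamp px [323.  124.2] rect [625.4  62.5] [43. 29.] 9.37 circ [625.1  62.1] 24.4
sensor px [321.5 257. ] rect [646.8 -76.2] [42.9 31.2] 8.76 circ [646.9 -76.7] 24.6
lid px [317.7 184.7] rect [630.5  -1.7] [47.8 49.1] 9.37 circ [630.3  -1.9] 24.9
bed+ px [321.6 186.3] rect [636.9 -23. ] [ 63.  204.4] 8.93 circ [638.6 -21.9] 105.1
ambertop px [156.1 266.9] rect [ 466.9 -120.2] [31.3 28.2] 4.21 circ [ 467.4 -120.8] 19.8
bluetop px [155.2 215.2] rect [463.  -60.8] [31.3 27.3] 3.77 circ [463.  -61.6] 20.1
rack px [172.7 226.3] rect [459.1 -97.4] [ 75.4 137.6] 3.89 circ [458.9 -97.1] 77.4
```

View pics/w1c.png

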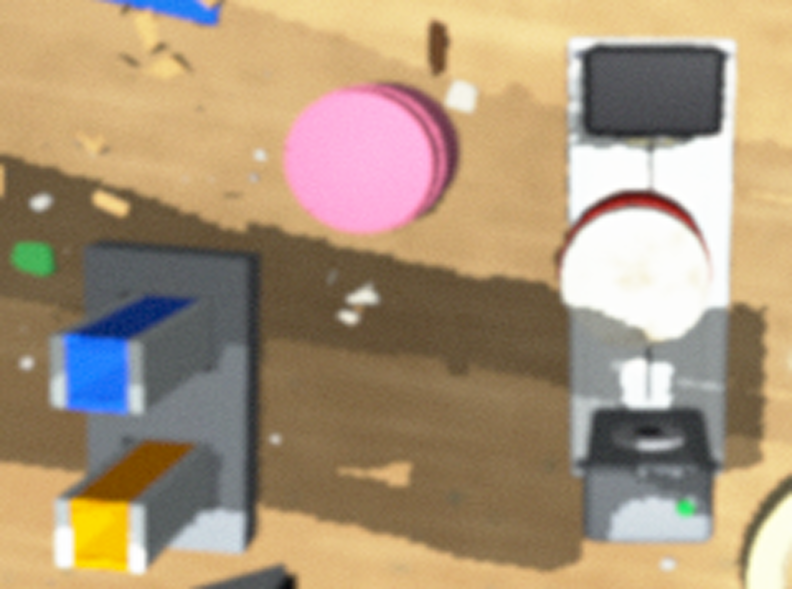

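In the crop, the jar lid is at (637,268) and the lamp and sensor are at (655,90) and (648,475). The cells have white frosted faces looking to ±x. The measured values are:
- **Jar:** (630.5, -2)
- **Checker:** (636, -7), yaw 0.156
- **Amber cell:** (467, -120.5), yaw 0.07

Next I'll go down on the jar and grip it.

Request:
jog_arm(rows=[-0.1,0.4,-3.8,0,0,-0.008,0,0,0,-3.8,0,0,0,0,0,0,-3.8,0,0,0,0,0,0,-3.8,0,0,0,0,0,0,-3.8,0,0,0,0,0,0,-3.8,0,0,0,0,0,0,-3.8,0,0,0,0,0,0,-1.5,0,0,0,0,0,0,-1.5,0,0,0,0,0,0,0,0,0,0,0,0,0,0,0,0,0,1,0,0,0,0,0,0,1,0,0,0,0,0,0,1,0,0,0,0,0,0,1,0,0,0,0,0,0,1,0,0,0,0,0,0,1,0,0,0,0,0,0,1,0,0,0,0,0,0,1,0,0,0,0,0,0,1], newtons=25)

```text
clock: 3.4
eef_pos: [630.0, 0.1, 33.3]
eef_rot: [3.141, 0.0, 1.731]
wrist_force: [-0.9, 0.1, 2.2]
finger_gap: 50.7
finger_force: 25.0
```

Request:
jog_arm(rows=[0,0,2,0,0,0,1,0,0,4,0,0,0,1,0,0,4,0,0,0,1,0,0,4,0,0,0,1,0,0,4,0,0,0,1,0,0,2,0,0,0,1,-1.7,0.86,0,0,0,0.112,1,-1.7,0.86,0,0,0,0.112,1,-1.7,0.86,0,0,0,0.112,1,-1.7,0.86,0,0,0,0.112,1,-1.7,0.86,0,0,0,0.112,1,-1.7,0.86,0,0,0,0.112,1,-1.7,0.86,0,0,0,0.112,1,-1.7,0.86,0,0,0,0.112,1,-1.7,0.86,0,0,0,0.112,1,-1.7,0.86,0,0,0,0.112,1,-1.7,0.86,0,0,0,0.112,1,-1.7,0.86,0,0,0,0.112,1,0,0,0,0,0,0,1,0,0,0,0,0,0,1])

```text
clock: 5.07
eef_pos: [425.7, 103.6, 233.3]
eef_rot: [3.141, 0.001, 3.074]
wrist_force: [-0.4, -0.7, -1.0]
finger_gap: 50.8
finger_force: 25.0
```

Request:
jog_arm(rows=[0,0.1,-3.6,0,0,0,1,0,0,-3.6,0,0,0,1,0,0,-3.6,0,0,0,1,0,0,-3.6,0,0,0,1,0,0,-3,0,0,0,1,0,0,-2,0,0,0,1,0,0,-0.8,0,0,0,1,0,0,-0.3,0,0,0,1,0,0,-0.2,0,0,0,1,0,0,0,0,0,0,1])

```text
clock: 5.9
eef_pos: [426.6, 104.3, 26.8]
eef_rot: [3.141, 0.001, 3.074]
wrist_force: [0.0, -1.0, -0.8]
finger_gap: 50.6
finger_force: 25.0
```

Request:
jog_arm(rows=[0,0,-0.1,0,0,0,1,0,0,-0.1,0,0,0,1,0,0,0,0,0,0,1])

```text
clock: 6.15
eef_pos: [426.8, 104.5, 25.3]
eef_rot: [3.141, 0.002, 3.075]
wrist_force: [-1.1, -0.8, 7.1]
finger_gap: 50.9
finger_force: 25.0
```

Request:
jog_arm(rows=[0,0,0,0,0,0,0,0,0,0,0,0,0,0,0,0,0,0,0,0,0,0,0,0,0,0,0,0,0,0,0,0,0,0,0,0,0,0,0,0,0,0,0,0,2,0,0,0,0,0,0,4,0,0,0,0,0,0,4,0,0,0,0,0,0,4,0,0,0,0,0,0,4,0,0,0,0,0,0,3,0,0,0,0])

```text
clock: 7.15
eef_pos: [426.0, 104.4, 237.5]
eef_rot: [3.141, 0.003, 3.075]
wrist_force: [0.5, -0.2, -0.1]
finger_gap: 93.6
finger_force: 0.0
```

Request:
jog_arm(rows=[0.33,-1.88,0,0,0,-0.119,0,0.33,-1.88,0,0,0,-0.119,0,0.33,-1.88,0,0,0,-0.119,0,0.33,-1.88,0,0,0,-0.119,0,0.33,-1.88,0,0,0,-0.119,0,0.33,-1.88,0,0,0,-0.119,0,0.33,-1.88,0,0,0,-0.119,0,0.33,-1.88,0,0,0,-0.119,0,0.33,-1.88,0,0,0,-0.119,0,0.33,-1.88,0,0,0,-0.119,0,0.33,-1.88,0,0,0,-0.119,0,0.33,-1.88,0,0,0,-0.119,0,0,0,0,0,0,0,0,0,0,0,0,0,0,0])

```text
clock: 8.32
eef_pos: [465.3, -121.6, 233.8]
eef_rot: [-3.141, -0.0, 1.647]
wrist_force: [-0.3, 0.9, 0.7]
finger_gap: 93.9
finger_force: 0.0
```

```bash
cat > m3.py <<'E'
from h import *
s=manip.read_state();print(s["clock"],s["eef_pos"],s["eef_rot"])
im,d,m=grab("wrist");cv2.imwrite("pics/w2.png",im);np.savez("pics/w2.npz",im=im,d=d,**{k:np.array(m[k]) for k in("K","R","t")})
P=pts(d,m);Z=P[...,2];X,Y=P[...,0],P[...,1]
nr=lambda x,y,r=26:(abs(X-x)<r)&(abs(Y-y)<r)
mr(m,(Z>84)&(Z<97)&nr(467,-120),90,"ambertop")
mr(m,(Z>84)&(Z<97)&nr(463,-61),90,"bluetop")
mr(m,(Z>15)&(Z<26)&(abs(X-463)<60)&(abs(Y+91)<90),20,"rack")
im,d,m=grab("top");P=pts(d,m);Z=P[...,2];X,Y=P[...,0],P[...,1]
mr(m,(Z>60)&(Z<80)&nr(427,104,40),70,"jar on mat")
E
python3 m3.py
```

```text
8.3167 [ 465.28430532 -121.56528402  233.75182553] [-3.14097125e+00 -3.59189224e-04  1.64747511e+00]
ambertop px [319.3 210.6] rect [ 466. -121.] [29.7 26.8] 4.32 circ [ 466.1 -121.1] 19.4
bluetop px [319.3 138.3] rect [461.5 -61.8] [29.9 25.9] 4.32 circ [461.4 -61.8] 19.2
rack px [319.2 155.4] rect [463.9 -92.1] [ 59.9 123. ] 4.27 circ [463.8 -92.1] 68.3
jar on mat px [227.7 283.3] rect [429.8 103.5] [47.5 47.7] 46.18 circ [429.6 103.7] 24.9
```

View pics/w2.png

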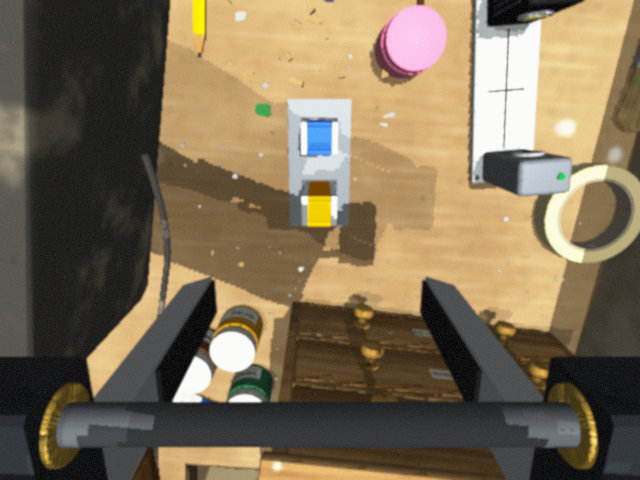

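The wrist view shows the amber cell centred at (319,210) and the blue cell at (319,138), with the bed's cross mark at (507,90). The jar stands on the mat at (430,104). I'll go down on the frosted ±x faces and measure the checker's cross from this picture.

Request:
jog_arm(rows=[0.07,0.06,-3.6,0,0,0,0,0,0,-3.6,0,0,0,0,0,0,-3.6,0,0,0,0,0,0,-3.6,0,0,0,0,0,0,-2,0,0,0,0,0,0,-1.3,0,0,0,0,0,0,0,0,0,0,0,0,0,0,0,0,0,0])

```text
clock: 9.08
eef_pos: [466.1, -119.9, 57.3]
eef_rot: [-3.141, -0.0, 1.649]
wrist_force: [1.2, -0.3, -0.2]
finger_gap: 94.0
finger_force: 0.0
```

```bash
python3 - <<'E'
from h import *
f=load("w2");im=f["im"];P=pts(f["d"],f);Z=P[...,2];X,Y=P[...,0],P[...,1]
g=cv2.cvtColor(im,6).astype(int)
# dark centre line: darkest pixel per row in 495..520
for r0,r1 in((45,78),(100,140)):
    L=np.array([(495+np.average(np.arange(25),weights=np.clip(230-g[r,495:520],0,None)**2+1e-6),r) for r in range(r0,r1)])
    q=ray(f,L,12);p=np.polyfit(q[:,1],q[:,0],1);print("line",q[0].round(1),q[-1].round(1),p)
C=np.array([(c,80+np.argmin(g[80:100,c])) for c in list(range(491,500))+list(range(515,523))]);print(C.tolist());q=ray(f,C,12);print(q.mean(0))
bed=win((Z>6)&(Z<18),455,560,0,190);mr(f,bed,12,"bed")
f1=load("w1")
E
```

```text
line [629.6  31. ] [633.8   3.4] [-1.55991818e-01  6.34407781e+02]
line [637.1 -17.2] [642.9 -53.4] [-1.58047719e-01  6.34353400e+02]
[[491, 91], [492, 91], [493, 91], [494, 91], [495, 91], [496, 91], [497, 91], [498, 90], [499, 90], [515, 89], [516, 89], [517, 89], [518, 89], [519, 89], [520, 89], [521, 89], [522, 89]]
[636.02104843  -8.11093365]
bed px [502.6  87.5] rect [635.1 -12.4] [ 61.4 167.5] 8.84 circ [610.6 -16.2] 83.9
```

Request:
jog_arm(rows=[0,-0.1,0,0,0,0,0,0,0,0,0,0,0,1,0,0,0,0,0,0,1,0,0,0,0,0,0,1,0,0,0,0,0,0,1,0,0,0,0,0,0,1,0,0,0,0,0,0,1,0,0,0,0,0,0,1,0,0,0,0,0,0,1,0,0,0,0,0,0,1,0,0,0,0,0,0,1], newtons=30)

```text
clock: 10.0
eef_pos: [466.2, -121.6, 57.0]
eef_rot: [-3.142, -0.0, 1.647]
wrist_force: [0.2, 1.0, 0.3]
finger_gap: 30.5
finger_force: 0.0
```

Request:
jog_arm(rows=[0,0,0,0,0,0,1,0,0,0,0,0,0,1,0,0,0,0,0,0,1,0,0,0,0,0,0,1])

```text
clock: 10.33
eef_pos: [466.2, -121.7, 57.0]
eef_rot: [-3.142, -0.0, 1.647]
wrist_force: [0.0, 0.7, -1.0]
finger_gap: 29.5
finger_force: 30.0
```

Request:
jog_arm(rows=[0,0,1,0,0,0,1,0,0,3,0,0,0,1,0,0,4,0,0,0,1,0,0,4,0,0,0,1,0,0,1,0,0,0,1,2.12,1.42,0,0,0,0.01,1,2.12,1.42,0,0,0,0.01,1,2.12,1.42,0,0,0,0.01,1,2.12,1.42,0,0,0,0.01,1,2.12,1.42,0,0,0,0.01,1,2.12,1.42,0,0,0,0.01,1,2.12,1.42,0,0,0,0.01,1,2.12,1.42,0,0,0,0.01,1,0,0,0,0,0,0,1,0,0,0,0,0,0,1,0,0,0,0,0,0,1])

```text
clock: 11.67
eef_pos: [635.2, -8.3, 186.9]
eef_rot: [-3.141, -0.0, 1.727]
wrist_force: [0.1, 0.1, -1.3]
finger_gap: 29.3
finger_force: 30.0
```

```bash
cat > m4.py <<'E'
from h import *
import sys; n=sys.argv[1]
s=manip.read_state();print(s["clock"],s["eef_pos"],s["eef_rot"])
x0,y0,z0=s["eef_pos"]; top=z0+33
im,d,m=grab("wrist");cv2.imwrite(f"pics/{n}.png",im)
np.savez(f"pics/{n}.npz",im=im,d=d,**{k:np.array(m[k]) for k in("K","R","t")})
P=pts(d,m);Z=P[...,2];X,Y=P[...,0],P[...,1]
hsv=cv2.cvtColor(im,40).astype(int)
am=(abs(hsv[...,0]-23)<9)&(hsv[...,1]>140)&(abs(X-x0)<40)&(abs(Y-y0)<40)&(Z>20)
print("amber n",am.sum(),"z",np.percentile(Z[am],[2,50,98]).round(1) if am.any() else "")
mr(m,am&(abs(Z-top)<6),top,"ambertop")
q=P[am&(Z<top-8)]; 
if len(q)>20:
    c,_,v,_=(lambda a:(a.mean(0),*np.linalg.lstsq(np.c_[a[:,0],a[:,2],np.ones(len(a))],a[:,1],rcond=None)[:1],a.std(0),0))(q) if 0 else (q.mean(0),0,q.std(0),0)
    k=np.linalg.lstsq(np.c_[q[:,0]-x0,q[:,2]-z0,np.ones(len(q))],q[:,1],rcond=None)[0];print("clear face: dy/dx,dy/dz,y@tcp",k.round(3),"n",len(q),"xrange",np.percentile(q[:,0],[2,98]).round(1))
mr(m,(Z>88)&(Z<103)&(abs(X-625)<30)&(abs(Y-62)<25),96,"lamp")
mr(m,(Z>88)&(Z<103)&(abs(X-647)<30)&(abs(Y+76)<25),96,"sensor")
E
python3 m4.py w3
```

```text
11.6667 [635.22770484  -8.33367979 186.87568977] [-3.14080286e+00 -4.69843986e-05  1.72661172e+00]
amber n 5942 z [150.  218.8 331.8]
ambertop px [318.  298.7] rect [634.6  -6.6] [19.9 27.5] 8.87 circ [634.4  -6.7] 16.5
clear face: dy/dx,dy/dz,y@tcp [1.560e-01 1.000e-03 5.014e+00] n 1518 xrange [623.6 641.9]
lamp px [319.6 125.9] rect [624.9  62.4] [43.3 28.9] 8.85 circ [624.9  62.4] 24.4
sensor px [320.4 329.5] rect [648.5 -89.2] [41.2  2.6] 8.87 circ [648.5 -88.7] 20.6
```

View pics/w3.png

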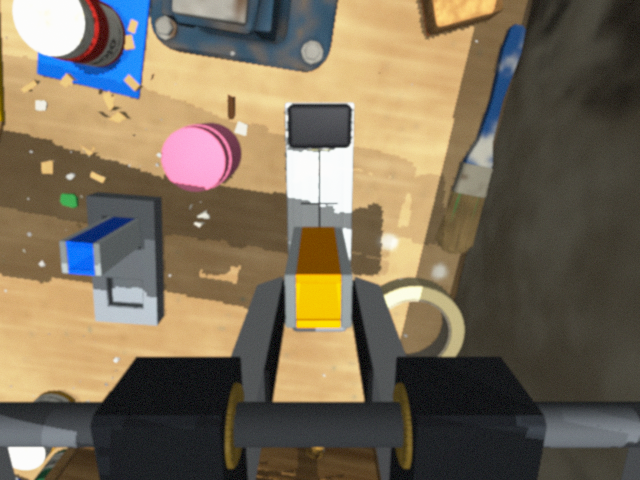

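The wrist view shows the amber cell held upright at (318,280) with its clear face towards the lamp at (319,126). The red jar is on the mat (50,25), the blue cell is still in the rack (80,255), and the cell's yaw matches the checker. I'll lower it into the light path.

Request:
jog_arm(rows=[0.08,0,-2,0,0,0,1,0,0,-3,0,0,0,1,0,0,-2.5,0,0,0,1,0,0,-1.5,0,0,0,1,0,0,-1,0,0,0,1,0,0,-0.5,0,0,0,1,0,0,0,0,0,0,1,0,0,0,0,0,0,1,0,0,0,0,0,0,1])

```text
clock: 12.47
eef_pos: [637.1, -8.2, 83.4]
eef_rot: [3.14, 0.0, 1.727]
wrist_force: [1.2, -0.6, -1.4]
finger_gap: 29.2
finger_force: 30.0
```

```bash
python3 m4.py w4; python3 - <<'E'
from h import *
for n in("w3","w4"):
    f=load(n);im=f["im"];P=pts(f["d"],f);Z=P[...,2];hsv=cv2.cvtColor(im,40).astype(int)
    am=win((abs(hsv[...,0]-23)<9)&(hsv[...,1]>140),285,355,280,325);print(n,"top z",np.median(Z[am]))
im,d,m=grab("scene");cv2.imwrite("pics/s5.png",cv2.resize(im[130:310,180:380],None,fx=3.2,fy=3.2,interpolation=2))
P=pts(d,m);hsv=cv2.cvtColor(im,40).astype(int)
am=(abs(hsv[...,0]-20)<10)&(hsv[...,1]>120)&(np.hypot(P[...,0]-636,P[...,1]+8)<30)&(P[...,2]>20);print(am.sum(),np.percentile(P[am],[2,50,98],axis=0).round(1))
E
```

```text
12.4667 [637.1119494   -8.19537933  83.43392672] [3.13965384e+00 4.76506864e-04 1.72669594e+00]
amber n 5945 z [ 46.7 115.4 228.3]
ambertop px [318.  298.8] rect [636.6  -6.6] [19.9 28.5] 8.01 circ [636.4  -6.5] 16.9
clear face: dy/dx,dy/dz,y@tcp [1.560e-01 2.000e-03 5.156e+00] n 1515 xrange [625.5 643.8]
lamp px [315.9 133.3] rect [624.8  62.6] [43.  28.9] 8.86 circ [624.8  62.5] 24.4
sensor px [316.6 387.4] rect [644.9 -66. ] [43.  17.9] 8.75 circ [645.3 -68.3] 22.1
w3 top z 218.70020345098126
w4 top z 115.26783016908912
209 [[627.5 -26.3  39.9]
 [638.1 -19.5  89.7]
 [651.4   0.9 224.9]]
```

View pics/s5.png

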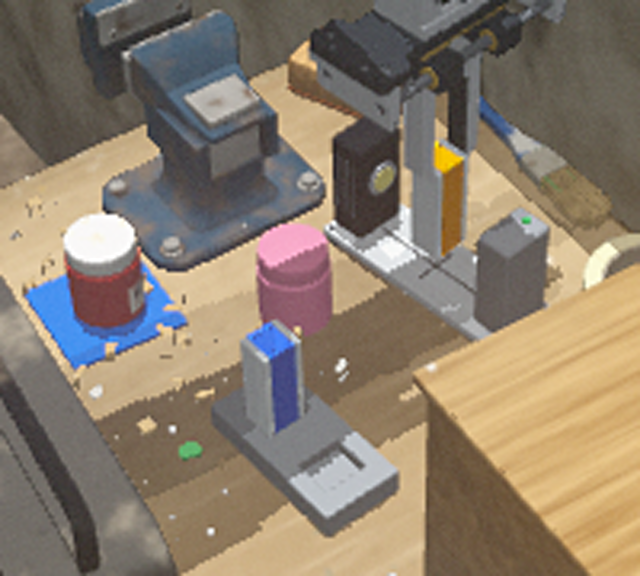

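The scene view shows the amber cell held upright between the lamp (365,180) and sensor (512,265), and the red jar upright on the mat (100,270). It is about 1 mm high and 1 mm too far in +x, so I'll trim that.

Request:
jog_arm(rows=[-0.1,-0.02,-0.07,0,0,0,1,0,0,0,0,0,0,1,0,0,0,0,0,0,1,0,0,0,0,0,0,1])

```text
clock: 12.9
eef_pos: [635.6, -8.3, 81.4]
eef_rot: [3.142, 0.0, 1.727]
wrist_force: [0.1, -0.6, -1.4]
finger_gap: 29.6
finger_force: 30.0
```

```bash
python3 m4.py w5
```

```text
12.9 [635.56416025  -8.25069449  81.42214007] [3.14153617e+00 1.52559632e-05 1.72678398e+00]
amber n 5961 z [ 44.7 113.4 226.4]
ambertop px [318.  298.8] rect [635.   -6.8] [19.9 28. ] 8.85 circ [635.   -6.8] 16.7
clear face: dy/dx,dy/dz,y@tcp [1.540e-01 2.000e-03 5.099e+00] n 1516 xrange [623.9 642.3]
lamp px [319.3 133.8] rect [624.7  62.7] [43. 29.] 8.86 circ [624.7  62.6] 24.3
sensor px [319.5 388.7] rect [644.9 -65.2] [42.8 15.9] 8.84 circ [645.1 -67.7] 21.9
```

Request:
jog_arm(rows=[0.03,0,0.07,0,0,0,1,0,0,0,0,0,0,1,0,0,0,0,0,0,1,0,0,0,0,0,0,1,0,0,0,0,0,0,1,0,0,0,0,0,0,1])

```text
clock: 13.45
eef_pos: [635.9, -8.2, 82.0]
eef_rot: [-3.142, -0.0, 1.727]
wrist_force: [-0.8, -0.3, -1.3]
finger_gap: 29.7
finger_force: 30.0
```

```bash
python3 - <<'E'
from h import *
s=manip.read_state();print(s["eef_pos"],s["eef_rot"],s["finger_gap"]);print(manip.sign_off())
E
```

```text
[635.85141879  -8.24144007  82.03838523] [-3.14158495e+00 -6.92088489e-06  1.72679485e+00] 29.66341255438757
the job is handed in; nothing more can be done
None
```

I handed the job in at about 13.5 s: the red jar stands upright on the blue mat, and the amber cell is held by its frosted faces, upright and square to the light, within about 1 mm of midway between lamp and sensor by camera measurement.

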